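# Fit the oversize hatch plate into the service well of a measuring stage

## Robot

A 6-joint arm with a two-finger parallel gripper is mounted at the origin on the work surface. World frame = base frame: x ahead of the robot, y to its left, z up, the work surface at z = 0. Lengths are in m, angles in rad, forces in N, time in s.
With the tool pointing down it reaches from about 0.3 to 0.825 m from the base axis. Payload 5.4 kg.
Tool frame: the origin (TCP) lies on the front face of the gripper's body, between the roots of the fingers; the fingertips stand 88 mm ahead of it and the grasp point (between the pads) lies ahead of it (bot.grip_depth is the z of the grasp point in the tool frame, in m); z points along the fingers, y is the line along which they close (so a half turn about z gives the same grasp; the last joint's range is limited). The gripper opens to 92 mm and grips with 3 to 60 N. Pads are 20 mm wide; open, the fingers measure 128 mm over their backs; the gripper's body (75 mm by 189 mm) begins 69 mm behind the grasp point.
Start: joints at [0.943, 0.158, 1.597, -0, 1.386, -0.21], TCP at [0.233, 0.526, 0.303] pointing down, gripper open.
Joint ranges: [-2.91, 2.91], [-0.94, 2.29], [0.18, 2.7], [-1.29, 4.43], [0.17, 2.64], [-3, 3]. Speed limits (rad/s): [2.57, 2.57, 3.14, 3.14, 3.14, 3.14].

## Interface

Orientations are given as a rotation vector (axis times angle).
In Python, from rig import bot, grab_frame, camera_info gives the robot as it stands.
- The arm moves only by the shell command python3 -m jog 'ROWS' [FORCE]. ROWS is JSON, a list that holds one entry, the list of rows, each a list of 7 numbers: the shift along the world's x, y, z as a fraction of full scale, then the turn, a rotation vector about the world's x, y, z as a fraction of full scale, then the gripper's target within -1 to 1 (fully open at 1, half-way at 0, shut at -1). A call has 1 to 8 rows; each row shifts and turns the commanded pose from where the row before left it; what a row does not reach is not made up. Full scale, the value 1, is 50 mm for a shift and 60 degrees for a turn. A row lasts 1/10 s, in which the tool goes at most 50 mm and 8.59 degrees, less where a joint would pass 70% of its speed; a pose out of reach is approached as far as the arm can. A call with a number of a shift or a turn outside -1 to 1 is refused whole. A call with a gripper value outside its range is refused whole. The fingers move at their own pace and stop on an object; FORCE is the grip in N (left out, the last holds). Time passes only in rows, so rows that do not move let the fingers close. It gives the time, the measured TCP pose, the force, the opening and the grip force at its end, in the units of the state.
- bot.read_state(): the state, without advancing time (a new reading comes with each control period).
- grab_frame(name): name is "scene" or "top" or "wrist"; returns the picture (400x640x3 uint8, red, green, blue); there is no depth.
- camera_info(name): a dict with "mtx" (3x3 intrinsics, pixels), "R" (3x3) and "t" (3): a world point X has camera coordinates R X + t; the wrist camera has in their place "T_tool_cam" (4x4, takes a point from camera to tool coordinates, whose origin is the TCP and whose axes are the flange's). Camera axes: x right, y down, z forward; pixel columns grow to the right and rows downward; lengths in m; the calibration is good to about 2 mm. The wrist camera is an equidistant fisheye: a pixel r from the principal point sees the ray r / f radians off the axis. A picture is of the moment at which its call begins: read the wrist's pose just before it. camera_info takes no time and is no camera call.
- bot.close_job(): hands the job in; it is judged then, once.
The state is a dict: "time": time; "joint_pos": joint angles; "dq": joint speeds; "effort": joint torques, N m; "tool_pos": TCP position; "tool_rot": TCP orientation; "ft_force": force on the tool from outside, world axes, zero at the start; "wrist_torque": the same for the moment, N m; "opening": finger opening in m; "gripper_force": force on a finger pad.
Only numpy, scipy, OpenCV 4.12 (cv2) and the standard library are available. Lean on these libraries where they do the work, as an engineer would, in place of code of your own. Each camera call takes 0.05 s, during which the arm holds its last target. There are 200 camera calls.

## Task

Close the service well of the white base unit with the longer of the two aluminium plates. The plate is longer than the opening: hold it tilted, slip one end under the wide lip and push the sprung bar behind it back far enough for the other end to drop in past the narrow lip, then press it lightly down so that it lies flat on the ledges under both lips, home against the end wall under the narrow lip, and let go. Feel your way gently without forcing the plate against the unit, and leave the shorter plate and the other things where they are.

Things in the scene. Friction and masses are not known exactly. Their poses are not given: they have to be found in the camera images.
- housing: Base unit fixed to the bench: white shell 104 x 206 mm, 50 mm high, holding an aluminium insert with the ledges and two end lips. Origin on the bench; y runs along the well, +y to the wide lip. Opening 77 mm wide in x (the shell's side walls), 100 mm long between the lips. The insert is clamped anywhere up to 9 mm to +y or -y of the shell's middle, which these poses do not show; it does not move.
- well (a point): Point fixed on the shell: centre of the opening for an insert in mid-position (y here is good to 9 mm only), at the height of the ledges' top, 30 mm above the bench; axes as the base unit's. Ledges carry the plate on all four sides. With a mid insert the seated plate's origin comes to lie here. The y values below are from this point and shift with the insert.
- wide_lip (a point): Point on the shell, middle of the wide lip's top edge for a mid insert (y +50, 50 mm above the bench). Lip 6 mm thick, y +50 to +100, 14 mm high slot between it and the ledge. In the slot a sprung bar (70 mm wide, 12 mm high), free face at y +59, yields towards +y with 4 N rising to 8.5 N, to a rigid stop with its face at y +72.5; it pushes the plate home to -y.
- narrow_lip (a point): Point on the shell, middle of the narrow lip's top edge for a mid insert (y -50, 50 mm above the bench). Lip 6 mm thick, y -74 to -50, 14 mm high slot between it and the ledge, closed by a rigid end wall at y -60. Let go while still slightly tilted, the plate can hang clamped between bar and end wall: press it down flat first.
- hatch: The longer plate, loose on the bench: bare aluminium 70 x 120 x 5 mm (x, y, z), about 0.2 kg, with an upright black grip on its middle, 34 mm along x, 14 mm along y, 48 mm high above the plate's top (top at 53 mm). Origin at the centre of the plate's underside. Either end may go to the wide lip.
- hatch_end_a (a point): Middle of the lower edge of the longer plate's +y end (60 mm from its origin).
- hatch_end_b (a point): Middle of the lower edge of the longer plate's -y end (60 mm from its origin).
- short_plate: Bystander: a plate of the same make, only 88 mm long (70 x 88 x 5 mm), same black grip; origin at the centre of its underside. Belongs elsewhere, leave alone.
- vial: Bystander: small amber glass jar, 28 mm across, 55 mm high, origin under its centre.
- beaker: Bystander: open glass beaker, 60 mm across, 70 mm high, origin under its centre.
- collar: Bystander: steel ring, 44 mm across, 14 mm high, origin under its centre.
- driver: Bystander: screwdriver, 160 mm long, lying on the bench; its origin lies under its middle.
There are look-alikes about, which are no part of the job. Leave any red look-alike of the housing alone.

How it is judged:
By the outcome, as a careful person would: the job done as asked, in the order asked, and still so for the second after the job is handed in, with the robot touching nothing.
It also fails if it takes over 72 s, if anything falls off the work surface, if the arm or the gripper's body presses on something with over 40 N, if the wrist force passes 120 N, or if a joint passes its speed limit or range.

## Working session

There is one attempt and no reset: what is moved stays moved. The work goes in short steps, Python scripts to look and compute and a shell command to move; the robot and the scene stay as the last step left them, time stands still between calls to the robot, and variables do not carry over. Pictures are saved under pics/ and viewed, at most 10 in all, crops included, and the job is handed in when it is done.

```bash
ls; mkdir -p pics
python3 - <<'E'
from rig import bot, grab_frame, camera_info
import cv2, numpy as np
print(bot.read_state(), bot.grip_depth)
for n in ("scene","top"):
    f=grab_frame(n); cv2.imwrite(f"pics/{n}0.png",f[...,::-1]); c=camera_info(n); print(n,c)
print(camera_info("wrist"))
E
```

```text
pics
{'time': 0.0, 'joint_pos': array([ 9.42911307e-01,  1.59022425e-01,  1.59824092e+00, -7.92388202e-06,
        1.38619441e+00, -2.10100357e-01]), 'dq': array([ 0.00120289,  0.00016406, -0.00031482,  0.00085861,  0.00029231,
        0.00166639]), 'effort': array([-4.85275959e-04, -3.85578132e+01, -3.22108340e+01,  6.99933968e-02,
        3.79893591e-02, -1.47723567e-04]), 'tool_pos': array([0.23303769, 0.52514621, 0.30172938]), 'tool_rot': array([-6.51333929e-01, -3.07256227e+00,  2.68061745e-03]), 'ft_force': array([ 0.35517069,  0.58823055, -0.83904629]), 'wrist_torque': array([-0.00498734,  0.04348158, -0.02933804]), 'gripper_force': 0.0, 'opening': 0.09242309711926908} 0.0694
scene {'mtx': array([[453.78463083,   0.        , 316.11826928],
       [  0.        , 453.78463083, 192.78047175],
       [  0.        ,   0.        ,   1.        ]]), 'R': array([[-0.40402826,  0.91457844, -0.01753396],
       [ 0.66010856,  0.27823569, -0.69774034],
       [-0.6332597 , -0.29348113, -0.71613614]]), 't': array([ 0.25372926, -0.28878447,  1.49510566])}
top {'mtx': array([[491.67240263,  
[... 154 characters left out ...]
78, -0.99845953,  0.00244886],
       [-0.97662898,  0.0537084 , -0.20811354],
       [ 0.20766143, -0.01392752, -0.97810161]]), 't': array([-0.0361068 ,  0.56793386,  1.35705646])}
{'mtx': array([[309.70691629,   0.        , 320.69379533],
       [  0.        , 309.70691629, 201.17521625],
       [  0.        ,   0.        ,   1.        ]]), 'T_tool_cam': array([[ 2.76817851e-04, -9.59783442e-01, -2.80741283e-01,
         7.96258414e-02],
       [ 9.99999624e-01,  3.49347931e-05,  8.66591149e-04,
        -6.96801205e-05],
       [-8.21932197e-04, -2.80741417e-01,  9.59783091e-01,
        -8.22581614e-02],
       [ 0.00000000e+00,  0.00000000e+00,  0.00000000e+00,
         1.00000000e+00]])}
```

View pics/top0.png

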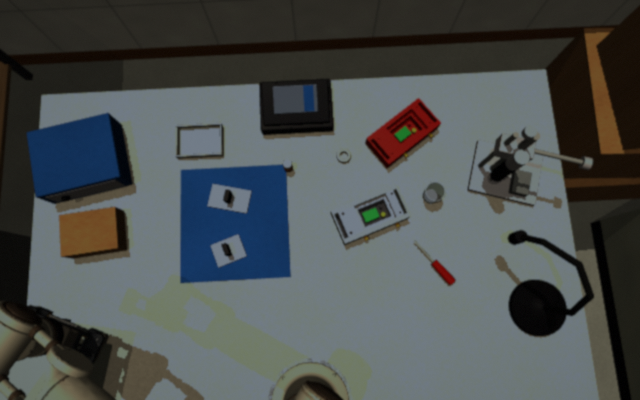

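View pics/scene0.png

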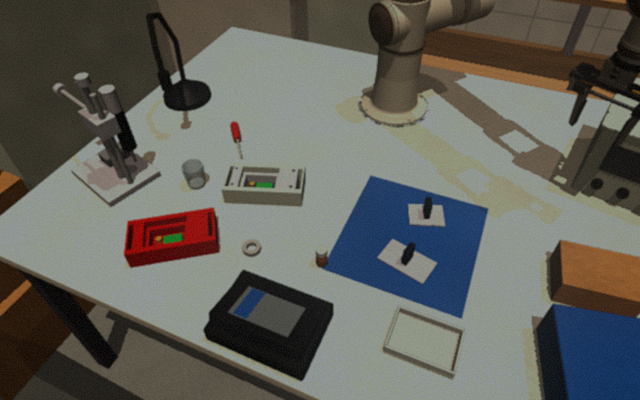

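The top view shows the two plates on the blue mat: the longer at about (229,198) and the shorter at about (228,251). The white housing is at (370,217), and the red look-alike at (403,133) is not part of the job. Next I'll enlarge the plates and the housing to confirm.

Run:
```python
import cv2,numpy as np
f=cv2.imread("pics/top0.png"); f=np.clip(f.astype(float)*1.5,0,255).astype(np.uint8)
a=cv2.resize(f[172:272,198:262],None,fx=6,fy=6,interpolation=cv2.INTER_CUBIC)
b=cv2.resize(f[182:252,325:415],None,fx=8,fy=8,interpolation=cv2.INTER_CUBIC)
cv2.imwrite("pics/cropA.png",a);cv2.imwrite("pics/cropB.png",b)
```

```text
(no output)
```

View pics/cropA.png

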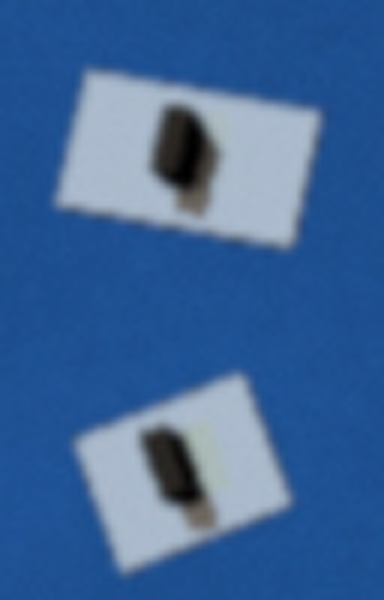

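View pics/cropB.png

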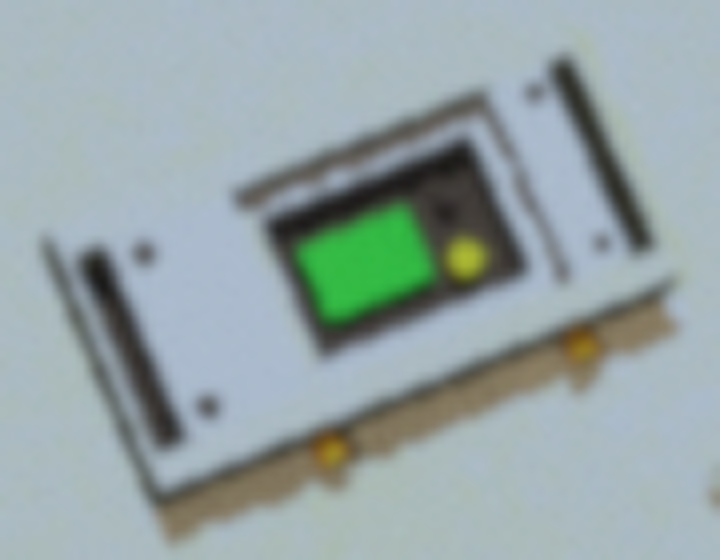

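Crop A confirms the upper plate, with corners at (88,68), (322,110), (296,248) and (56,207), is the long one. In crop B the white unit has its wide lip on the left and its narrow lip on the right, with the narrow lip's edge running from (483,95) to (565,280).

```bash
cat > h.py <<'E'
import numpy as np, cv2
from rig import bot, grab_frame, camera_info
from scipy.spatial.transform import Rotation as Ro
def ray(name,px,pose=None):
    c=camera_info(name);K=c["mtx"];p=np.atleast_2d(np.array(px,float))
    m=(p-K[:2,2])/K[0,0]
    if name=="wrist":
        r=np.linalg.norm(m,axis=1,keepdims=True)+1e-12
        d=np.hstack([np.sin(r)*m/r,np.cos(r)])
        T=c["T_tool_cam"];R=Ro.from_rotvec(pose[1]).as_matrix()
        return np.array(pose[0])+R@T[:3,3], (R@T[:3,:3]@d.T).T
    d=np.hstack([m,np.ones((len(m),1))])
    return -c["R"].T@c["t"], d@c["R"]
def back(name,px,z,pose=None):
    o,d=ray(name,px,pose); return o+d*((z-o[2])/d[:,2])[:,None]
def proj(name,X,pose=None):
    c=camera_info(name);K=c["mtx"];X=np.atleast_2d(X)
    if name=="wrist":
        T=c["T_tool_cam"];R=Ro.from_rotvec(pose[1]).as_matrix()
        q=((X-pose[0])@R-T[:3,3])@T[:3,:3]
        n=np.linalg.norm(q[:,:2],axis=1,keepdims=True)+1e-12
        return K[:2,2]+K[0,0]*np.arctan2(n,q[:,2:])*q[:,:2]/n
    q=X@c["R"].T+c["t"]; return K[:2,2]+K[0,0]*q[:,:2]/q[:,2:]
E
python3 - <<'E'
from h import *
np.set_printoptions(precision=4,suppress=True)
A=lambda L:np.array(L)/6+[197.58,171.58]
B=lambda L:np.array(L)/8+[324.56,181.56]
def rep(P):
    print(P,"c",P.mean(0)); print([round(float(np.linalg.norm(P[i]-P[(i+1)%4])),4) for i in range(4)])
    e=(P[0]-P[1]+P[3]-P[2])[:2]; print("long dir deg",np.degrees(np.arctan2(e[1],e[0])))
P=back("top",A([(88,68),(322,110),(296,248),(56,207)]),0.005); rep(P)
rep(back("top",A([(76,440),(243,373),(293,500),(124,575)]),0.005))
rep(back("top",B([(45,240),(565,52),(672,285),(158,500)]),0.05))
print(back("top",B([(240,205),(322,352),(483,95),(565,280)]),0.05))
s=bot.read_state();print(Ro.from_rotvec(s["tool_rot"]).as_matrix())
print("cam",camera_info("top")["R"].T@-camera_info("top")["t"])
print(back("top",[(344,156),(433,193),(290,165),(435,263)],0.0))
E
```

```text
[[0.635  0.2619 0.005 ]
 [0.6069 0.1453 0.005 ]
 [0.5376 0.1599 0.005 ]
 [0.5648 0.2784 0.005 ]] c [0.5861 0.2114 0.005 ]
[0.12, 0.0709, 0.1216, 0.0721]
long dir deg 76.77239684279526
[[0.4482 0.2694 0.005 ]
 [0.4767 0.1873 0.005 ]
 [0.4131 0.1643 0.005 ]
 [0.3815 0.2468 0.005 ]] c [0.4299 0.217  0.005 ]
[0.0869, 0.0676, 0.0884, 0.0705]
long dir deg 110.07295995719261
[[ 0.52   -0.0863  0.05  ]
 [ 0.579  -0.2794  0.05  ]
 [ 0.4912 -0.3104  0.05  ]
 [ 0.4241 -0.1209  0.05  ]] c [ 0.5036 -0.1992  0.05  ]
[0.2019, 0.0931, 0.2011, 0.1019]
long dir deg 108.23196392044481
[[ 0.5289 -0.1573  0.05  ]
 [ 0.4739 -0.183   0.05  ]
 [ 0.5646 -0.2483  0.05  ]
 [ 0.4951 -0.2722  0.05  ]]
[[-0.914   0.4057 -0.0009]
 [ 0.4057  0.914  -0.0014]
 [ 0.0003 -0.0016 -1.    ]]
cam [ 0.2709 -0.0477  1.4456]
[[ 0.6989 -0.1399  0.    ]
 [ 0.5686 -0.4001  0.    ]
 [ 0.6794  0.0262  0.    ]
 [ 0.3596 -0.3846  0.    ]]
```

```bash
python3 -m jog '[[[0.44,-0.39,-0.06,0,0,0.011,1],[0.44,-0.39,-0.06,0,0,0.011,1],[0.44,-0.39,-0.06,0,0,0.011,1],[0.44,-0.39,-0.06,0,0,0.011,1],[0.44,-0.39,-0.06,0,0,0.011,1],[0.44,-0.39,-0.06,0,0,0.011,1],[0.44,-0.39,-0.06,0,0,0.011,1],[0.44,-0.39,-0.06,0,0,0.011,1]]]' 60
python3 -m jog '[[[0.44,-0.39,-0.06,0,0,0.011,1],[0.44,-0.39,-0.06,0,0,0.011,1],[0.44,-0.39,-0.06,0,0,0.011,1],[0.44,-0.39,-0.06,0,0,0.011,1],[0.44,-0.39,-0.06,0,0,0.011,1],[0.44,-0.39,-0.06,0,0,0.011,1],[0.44,-0.39,-0.06,0,0,0.011,1],[0,0,0,0,0,0,1]]]'
python3 - <<'E'
from h import *
s=bot.read_state();print(s["tool_pos"],s["tool_rot"],s["joint_pos"])
f=grab_frame("wrist");cv2.imwrite("pics/w1raw.png",f[...,::-1])
cv2.imwrite("pics/w1.png",cv2.resize(np.clip(f[...,::-1]*1.5,0,255).astype(np.uint8),(800,500)))
np.save("w1.npy",np.r_[s["tool_pos"],s["tool_rot"]])
E
```

```text
time: 0.9
tool_pos: [0.4099, 0.3685, 0.2781]
tool_rot: [-0.508, -3.099, 0.001]
ft_force: [0.2, 0.2, -0.6]
opening: 0.0918
gripper_force: 0.0
time: 1.7
tool_pos: [0.565, 0.2305, 0.2566]
tool_rot: [-0.389, -3.117, 0.002]
ft_force: [-0.2, 0.5, 0.9]
opening: 0.0923
gripper_force: 0.0
[0.56496199 0.230494   0.25663887] [-3.89045664e-01 -3.11684701e+00  1.81001471e-03] [ 1.89939977e-01  2.84940413e-01  1.54170537e+00 -9.54367434e-04
  1.31583433e+00 -1.13225920e+00]
```

View pics/w1.png

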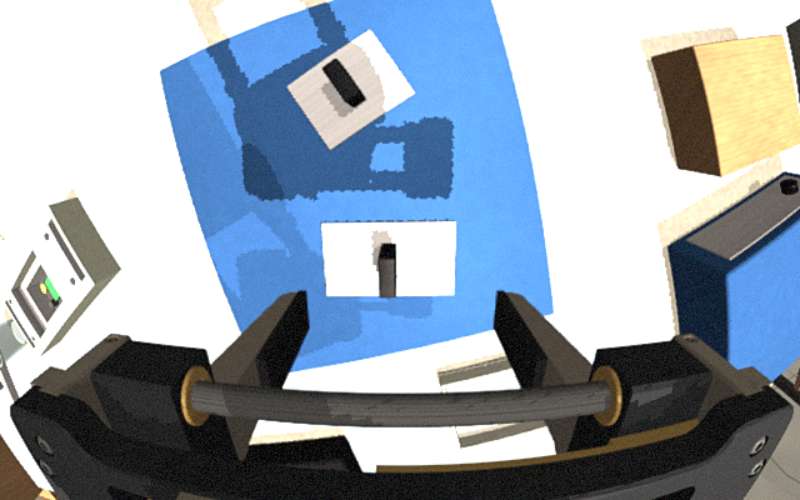

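The wrist view shows the long plate with corners (321,222), (456,222), (456,296) and (326,296), aligned with the fingers' closing line. The black grip stands on its middle.

Run:
```python
from h import *
np.set_printoptions(precision=4,suppress=True)
q=np.load("w1.npy");pose=(q[:3],q[3:])
# refine corners with subpixel
f=cv2.imread("pics/w1raw.png");g=cv2.cvtColor(f,cv2.COLOR_BGR2GRAY)
c0=np.array([(321,222),(456,222),(456,296),(326,296)],float)/1.25
r=f[...,2].copy()
c=cv2.cornerSubPix(r,c0.astype(np.float32).reshape(-1,1,2),(4,4),(-1,-1),(3,30,.01)).reshape(-1,2)
for cc in (c0,c):
    P=back("wrist",cc,0.005,pose); print(cc.round(1).tolist(),P[:,:2],P.mean(0),[round(float(np.linalg.norm(P[i]-P[(i+1)%4])),4) for i in range(4)])
    e=P[0]-P[1]; e2=P[3]-P[2]; print([np.degrees(np.arctan2(v[1],v[0])) for v in (e,e2)])
R=Ro.from_rotvec(q[3:]).as_matrix();print("tool y ang",np.degrees(np.arctan2(R[1,1],R[0,1])))
```

```text
[[256.8, 177.6], [364.8, 177.6], [364.8, 236.8], [260.8, 236.8]] [[0.5383 0.1636]
 [0.568  0.2801]
 [0.6374 0.2656]
 [0.6076 0.1466]] [0.5878 0.214  0.005 ] [0.1202, 0.0709, 0.1227, 0.0713]
[np.float64(-104.30387398513746), np.float64(-104.07823187544749)]
[[256.8999938964844, 178.3000030517578], [364.3999938964844, 176.8000030517578], [362.70001220703125, 235.60000610351562], [260.79998779296875, 236.1999969482422]] [[0.5391 0.1635]
 [0.567  0.2798]
 [0.6352 0.2635]
 [0.6069 0.1468]] [0.587  0.2134 0.005 ] [0.1197, 0.0701, 0.1202, 0.0698]
[np.float64(-103.5087619960444), np.float64(-103.6526006952843)]
tool y ang 75.77026150621234
```

```bash
python3 -m jog '[[[0.44,-0.36,0,0,0,0.01,1],[0,0,-0.5,0,0,0,1],[0,0,-0.5,0,0,0,1],[0,0,-0.5,0,0,0,1],[0,0,-0.5,0,0,0,1],[0,0,-0.5,0,0,0,1],[0,0,-0.4,0,0,0,1],[0,0,0,0,0,0,1]]]' 60; python3 -m jog '[[[0,0,-0.1,0,0,0,1],[0,0,0,0,0,0,1],[0,0,0,0,0,0,1]]]'
python3 - <<'E'
from h import *
s=bot.read_state();print(s["tool_pos"],s["tool_rot"]);R=Ro.from_rotvec(s["tool_rot"]).as_matrix();print(R)
E
```

```text
time: 2.55
tool_pos: [0.5821, 0.2157, 0.1092]
tool_rot: [-0.365, -3.113, 0.003]
ft_force: [-0.0, -0.0, 0.1]
opening: 0.0921
gripper_force: 0.0
time: 2.85
tool_pos: [0.5859, 0.2154, 0.109]
tool_rot: [0.367, 3.118, 0.001]
ft_force: [0.5, -0.2, 0.1]
opening: 0.0922
gripper_force: 0.0
[0.58592039 0.21535643 0.10901968] [3.66990209e-01 3.11809958e+00 9.89574275e-04]
[[-9.72671576e-01  2.32176403e-01  2.03059726e-03]
 [ 2.32177646e-01  9.72673318e-01  3.95733711e-04]
 [-1.88322775e-03  8.56378224e-04 -9.99997860e-01]]
```

```bash
python3 -m jog '[[[0.02,-0.05,-0.07,0,0,0,1],[0,0,-0.07,0,0,0,1],[0,0,0,0,0,0,1],[0,0,0,0,0,0,-1],[0,0,0,0,0,0,-1],[0,0,0,0,0,0,-1],[0,0,0,0,0,0,-1],[0,0,0,0,0,0,-1]]]' 60; python3 -m jog '[[[0,0,0,0,0,0,-1],[0,0,0,0,0,0,-1],[0,0,0,0,0,0,-1],[0,0,0,0,0,0,-1]]]'
```

```text
time: 3.65
tool_pos: [0.5863, 0.2125, 0.1008]
tool_rot: [0.368, 3.12, 0.0]
ft_force: [-0.2, 0.2, 0.1]
opening: 0.0541
gripper_force: 0.0
time: 4.05
tool_pos: [0.5863, 0.2125, 0.1007]
tool_rot: [0.367, 3.12, -0.0]
ft_force: [0.0, -0.1, 0.3]
opening: 0.0221
gripper_force: 0.0
```

```bash
python3 -m jog '[[[0,0,0,0,0,0,-1],[0,0,0,0,0,0,-1],[0,0,0,0,0,0,-1],[0,0,0,0,0,0,-1],[0,0,0,0,0,0,-1],[0,0,0,0,0,0,-1]]]' 60; python3 -m jog '[[[0,0,0.1,0,0,0,-1],[0,0,0.4,0,0,0,-1],[0,0,0.5,0,0,0,-1],[0,0,0.5,0,0,0,-1],[0,0,0.5,0,0,0,-1],[0,0,0.5,0,0,0,-1],[0,0,0.5,0,0,0,-1],[0,0,0,0,0,0,-1]]]'
```

```text
time: 4.65
tool_pos: [0.5863, 0.2126, 0.1007]
tool_rot: [0.368, 3.12, 0.0]
ft_force: [-0.1, 1.3, -0.5]
opening: 0.0138
gripper_force: 60.0
time: 5.45
tool_pos: [0.5881, 0.2127, 0.255]
tool_rot: [0.367, 3.113, 0.003]
ft_force: [0.9, 0.7, -1.8]
opening: 0.0138
gripper_force: 60.0
```

```bash
python3 -m jog '[[[0.015,-0.475,0.06,0,0,0.033,-1],[0.015,-0.475,0.06,0,0,0.033,-1],[0.015,-0.475,0.06,0,0,0.033,-1],[0.015,-0.475,0.06,0,0,0.033,-1],[0.015,-0.475,0.06,0,0,0.033,-1],[0.015,-0.475,0.06,0,0,0.033,-1],[0.015,-0.475,0.06,0,0,0.033,-1],[0.015,-0.475,0.06,0,0,0.033,-1]]]'
python3 -m jog '[[[0.015,-0.475,0.06,0,0,0.033,-1],[0.015,-0.475,0.06,0,0,0.033,-1],[0.015,-0.475,0.06,0,0,0.033,-1],[0.015,-0.475,0.06,0,0,0.033,-1],[0.015,-0.475,0.06,0,0,0.033,-1],[0.015,-0.475,0.06,0,0,0.033,-1],[0.015,-0.475,0.06,0,0,0.033,-1],[0,0,0,0,0,0,-1]]]'
python3 -m jog '[[[0,0,0,0,0,0,-1],[0,0,0,0,0,0,-1],[0,0,0,0,0,0,-1]]]'
python3 - <<'E'
from h import *
s=bot.read_state();print(s["tool_pos"],s["tool_rot"],s["joint_pos"]);R=Ro.from_rotvec(s["tool_rot"]).as_matrix();print("ang",np.degrees(np.arctan2(R[1,1],R[0,1])))
f=grab_frame("wrist");cv2.imwrite("pics/w2raw.png",f[...,::-1])
cv2.imwrite("pics/w2.png",cv2.resize(f[...,::-1],(800,500),interpolation=cv2.INTER_CUBIC))
np.save("w2.npy",np.r_[s["tool_pos"],s["tool_rot"]])
E
```

```text
time: 6.25
tool_pos: [0.5914, 0.0216, 0.2727]
tool_rot: [0.068, -3.138, -0.001]
ft_force: [0.4, -0.3, -2.2]
opening: 0.014
gripper_force: 60.0
time: 7.05
tool_pos: [0.597, -0.1464, 0.2941]
tool_rot: [0.44, -3.109, 0.0]
ft_force: [0.3, 0.7, -1.8]
opening: 0.0136
gripper_force: 60.0
time: 7.35
tool_pos: [0.5974, -0.1427, 0.295]
tool_rot: [0.446, -3.109, -0.001]
ft_force: [0.1, 1.3, -2.5]
opening: 0.0133
gripper_force: 60.0
[ 0.5973875  -0.14268455  0.29503643] [ 4.45656505e-01 -3.10895473e+00 -1.20791471e-03] [-4.31002920e-01  2.64584627e-01  1.48896460e+00  1.83454703e-04
  1.38918194e+00 -2.28658486e+00]
ang 106.31509081548782
```

View pics/w2.png

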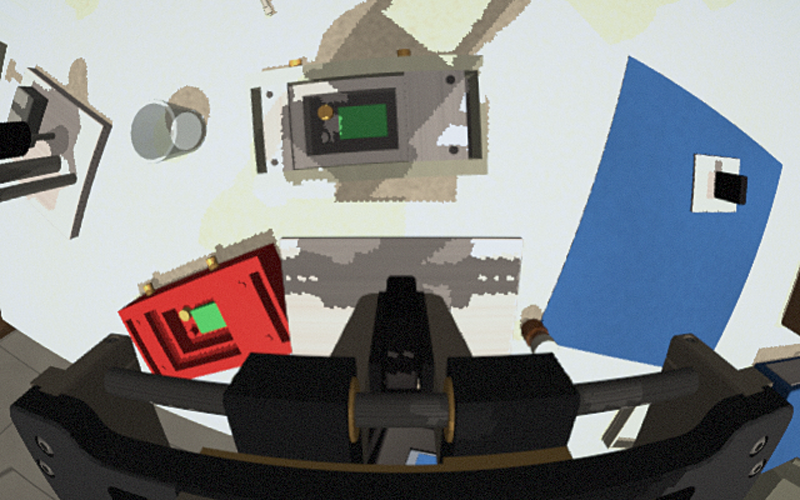

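The wrist view shows the housing at about x 250–488, y 55–178 (800 px scale), with the wide lip on the right. The held plate's near edge runs from (281,238) to (522,238). I'll enlarge the housing next.

Run:
```python
import cv2,numpy as np
f=cv2.imread("pics/w2raw.png")[36:148,196:396]
f=(255*(f/255.)**.7).astype(np.uint8)
cv2.imwrite("pics/crop2.png",cv2.resize(f,None,fx=4,fy=4,interpolation=cv2.INTER_CUBIC))
```

```text
(no output)
```

View pics/crop2.png

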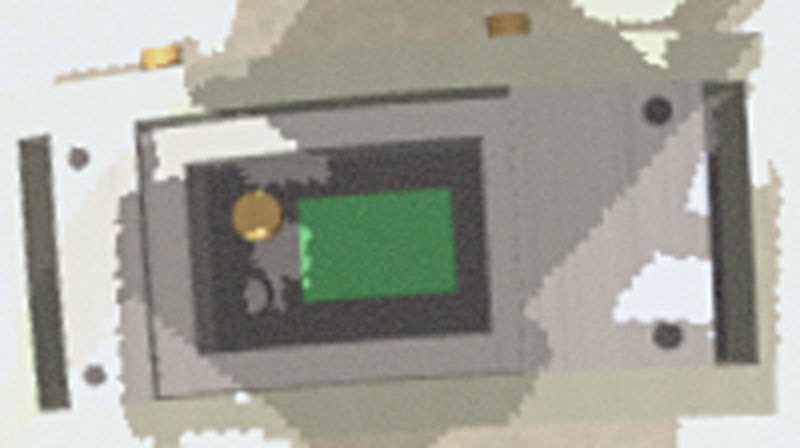

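Run:
```python
from h import *
np.set_printoptions(precision=4,suppress=True)
q=np.load("w2.npy");pose=(q[:3],q[3:])
B=lambda L:np.array(L)/4.+[195.6,35.6]
P=back("wrist",B([(138,122),(157,398),(522,372),(508,88),(52,135),(70,408),(718,362),(705,85)]),0.05,pose)[:,:2]
print(P)
n=lambda a,b:np.linalg.norm(P[a]-P[b])
print("narrow w,near len,wide w,far len",n(0,1),n(1,2),n(2,3),n(3,0)," insert len",n(4,7),n(5,6))
for a,b in((1,2),(0,3),(5,6),(4,7)):
    v=P[b]-P[a];print(np.degrees(np.arctan2(v[1],v[0])))
for a,b in((1,0),(2,3)):
    v=P[b]-P[a];print("perp",np.degrees(np.arctan2(v[1],v[0])))
C=P[:4].mean(0);print("opening centre",C)
N=P[:2].mean(0);W=P[2:4].mean(0);print("N",N,"W",W)
R=Ro.from_rotvec(q[3:]).as_matrix()
zt=q[2]-.0957
E=back("wrist",np.array([(281,238),(522,238)])/1.25,zt,pose)
print("plate edge in tool",(E-q[:3])@R, np.linalg.norm(E[0]-E[1]))
```

```text
[[ 0.496  -0.2724]
 [ 0.5675 -0.2473]
 [ 0.535  -0.1545]
 [ 0.4634 -0.1793]
 [ 0.5043 -0.2957]
 [ 0.5762 -0.2711]
 [ 0.5171 -0.1057]
 [ 0.4468 -0.1305]]
narrow w,near len,wide w,far len 0.07574956492588175 0.09833599441545893 0.07578211339754028 0.09857822310723213  insert len 0.17490130201382514 0.17570055298735182
109.28089905803695
109.29966008893999
109.6517652071765
109.17467022790493
perp -160.6913516600543
perp -160.87449905486915
opening centre [ 0.5155 -0.2134]
N [ 0.5317 -0.2598] W [ 0.4992 -0.1669]
plate edge in tool [[ 0.0343 -0.0584  0.0957]
 [ 0.0343  0.0597  0.0958]] 0.11814002709042266
```

```bash
python3 -m jog '[[[-0.22,-0.16,0,0,0,0.05,-1],[-0.22,-0.16,-0.2,-0.059,-0.0207,0,-1],[-0.22,-0.16,-0.2,-0.059,-0.0207,0,-1],[-0.22,-0.16,-0.2,-0.059,-0.0207,0,-1],[-0.22,-0.16,-0.2,-0.059,-0.0207,0,-1],[-0.22,-0.16,-0.2,0,0,0,-1],[-0.22,-0.16,-0.2,0,0,0,-1],[-0.16,-0.1,-0.2,0,0,0,-1]]]'
python3 -m jog '[[[0,0,0,0,0,0,-1],[0,0,0,0,0,0,-1],[0,0,0,0,0,0,-1]]]'
cat >> h.py <<'E'
C=np.array([.5155,-.2134]); U=np.array([-.3305,.9438]); H=np.array([.9438,.3305])
def rep():
    s=bot.read_state();R=Ro.from_rotvec(s["tool_rot"]).as_matrix();p=s["tool_pos"]
    out={}
    for k,v in(("wide",[0,.060,.1007]),("narrow",[0,-.060,.1007])):
        X=p+R@np.array(v); d=X[:2]-C; out[k]=[round(1e3*float(a),1) for a in (d@H,d@U,X[2])]
    a=R[:,2]; tilt=np.degrees(np.arcsin((R[:2,1]@U)*0+R[2,1])); yaw=np.degrees(np.arctan2(R[1,1],R[0,1]))
    roll=np.degrees(np.arcsin(R[2,0]))
    F=s["ft_force"];print("t",round(s["time"],2),out,"tilt %.2f roll %.2f yaw %.2f"%(tilt,roll,yaw),"F h,u,z",[round(float(x),1) for x in (F[:2]@H,F[:2]@U,F[2])],"grip",s["gripper_force"],"tcp",p.round(4))
E
python3 -c "from h import *;rep()"
```

```text
time: 8.2
tool_pos: [0.512, -0.2044, 0.2253]
tool_rot: [-0.514, 3.028, -0.398]
ft_force: [0.1, -0.1, -2.9]
opening: 0.0137
gripper_force: 60.0
time: 8.5
tool_pos: [0.5134, -0.2047, 0.2265]
tool_rot: [-0.514, 3.027, -0.4]
ft_force: [1.0, -0.6, -2.7]
opening: 0.0134
gripper_force: 60.0
t 8.5 {'wide': [1.0, 40.7, 113.7], 'narrow': [1.0, -75.2, 144.9]} tilt -15.07 roll -0.09 yaw 109.26 F h,u,z [0.7, -0.9, -2.7] grip 59.99904155731201 tcp [ 0.5134 -0.2047  0.2265]
```

```bash
python3 -m jog '[[[-0.028,-0.01,-0.3,0,0,0,-1],[0,0,-0.3,0,0,0,-1],[0,0,-0.3,0,0,0,-1],[0,0,-0.3,0,0,0,-1],[0,0,-0.2,0,0,0,-1],[0,0,-0.05,0,0,0,-1],[0,0,0,0,0,0,-1],[0,0,0,0,0,0,-1]]]'
python3 -c "
from h import *;rep()
f=grab_frame('wrist');cv2.imwrite('pics/w3.png',cv2.resize(f[...,::-1][100:300,150:490],(800,470),interpolation=cv2.INTER_CUBIC))"
```

```text
time: 9.3
tool_pos: [0.5118, -0.2055, 0.1542]
tool_rot: [-0.514, 3.027, -0.4]
ft_force: [0.0, 0.5, -2.5]
opening: 0.0138
gripper_force: 60.0
t 9.3 {'wide': [-0.7, 40.4, 41.3], 'narrow': [-0.8, -75.5, 72.6]} tilt -15.08 roll -0.08 yaw 109.25 F h,u,z [0.2, 0.4, -2.5] grip 59.99896466732025 tcp [ 0.5118 -0.2055  0.1542]
```

View pics/w3.png

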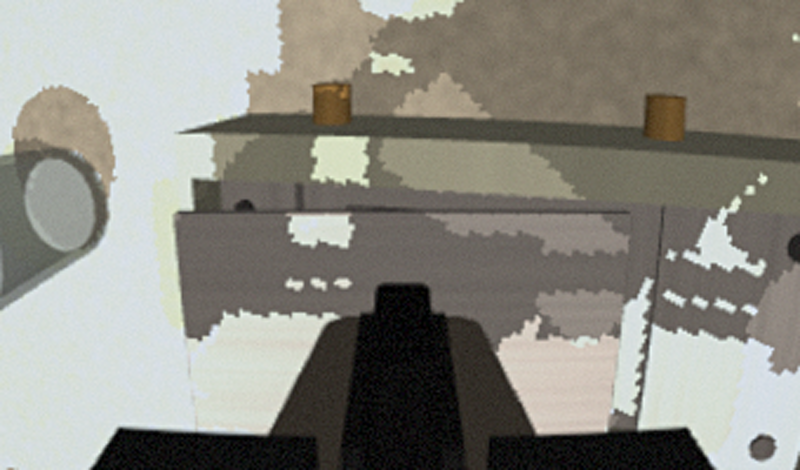

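The plate's low end (632,215) sits about 28 px short of the wide lip's edge (660,210), centred across and clear of the narrow lip. I'll lower it gently until it touches the ledge.

```bash
python3 -m jog '[[[0,0,-0.05,0,0,0,-1],[0,0,-0.05,0,0,0,-1],[0,0,-0.04,0,0,0,-1],[0,0,-0.02,0,0,0,-1],[0,0,0,0,0,0,-1]]]';python3 -c "from h import *;rep()"
python3 -m jog '[[[0,0,-0.02,0,0,0,-1],[0,0,0,0,0,0,-1]]]';python3 -c "from h import *;rep()"
python3 -m jog '[[[0,0,-0.01,0,0,0,-1],[0,0,0,0,0,0,-1]]]';python3 -c "from h import *;rep()"
```

```text
time: 9.85
tool_pos: [0.511, -0.2052, 0.1449]
tool_rot: [-0.514, 3.029, -0.398]
ft_force: [0.2, 0.4, -2.7]
opening: 0.0133
gripper_force: 60.0
t 9.85 {'wide': [-1.5, 41.2, 32.1], 'narrow': [-1.6, -74.7, 63.1]} tilt -14.98 roll 0.00 yaw 109.27 F h,u,z [0.3, 0.3, -2.7] grip 59.9990576505661 tcp [ 0.511  -0.2052  0.1449]
time: 10.05
tool_pos: [0.5111, -0.2052, 0.1441]
tool_rot: [-0.514, 3.029, -0.399]
ft_force: [0.1, -0.3, -2.8]
opening: 0.0137
gripper_force: 60.0
t 10.05 {'wide': [-1.4, 41.1, 31.3], 'narrow': [-1.4, -74.8, 62.4]} tilt -15.00 roll -0.01 yaw 109.26 F h,u,z [0.0, -0.4, -2.8] grip 59.99901294708252 tcp [ 0.5111 -0.2052  0.1441]
time: 10.25
tool_pos: [0.5111, -0.2052, 0.1436]
tool_rot: [-0.514, 3.029, -0.399]
ft_force: [-0.5, -0.2, -2.3]
opening: 0.0138
gripper_force: 60.0
t 10.25 {'wide': [-1.4, 41.1, 30.8], 'narrow': [-1.4, -74.9, 61.9]} tilt -15.00 roll -0.02 yaw 109.26 F h,u,z [-0.5, -0.0, -2.3] grip 59.99907374382019 tcp [ 0.5111 -0.2052  0.1436]
```

```bash
python3 -m jog '[[[0.014,0.005,0.016,0,0,0,-1],[-0.013,0.038,0,0,0,0,-1],[-0.013,0.038,0,0,0,0,-1],[-0.013,0.038,0,0,0,0,-1],[-0.013,0.038,0,0,0,0,-1],[0,0,0,0,0,0,-1]]]';python3 -c "from h import *;rep()"
python3 -m jog '[[[-0.013,0.038,0,0,0,0,-1],[-0.013,0.038,0,0,0,0,-1],[-0.013,0.038,0,0,0,0,-1],[0,0,0,0,0,0,-1]]]';python3 -c "from h import *;rep()"
python3 -m jog '[[[-0.013,0.038,0,0,0,0,-1],[-0.013,0.038,0,0,0,0,-1],[0,0,0,0,0,0,-1]]]';python3 -c "from h import *;rep()"
```

```text
time: 10.85
tool_pos: [0.5091, -0.197, 0.1444]
tool_rot: [-0.514, 3.029, -0.398]
ft_force: [-0.1, 0.2, -2.0]
opening: 0.0137
gripper_force: 60.0
t 10.85 {'wide': [-0.6, 49.4, 31.6], 'narrow': [-0.6, -66.5, 62.7]} tilt -14.99 roll -0.01 yaw 109.28 F h,u,z [-0.0, 0.2, -2.0] grip 59.99909698963165 tcp [ 0.5091 -0.197   0.1444]
time: 11.25
tool_pos: [0.5072, -0.1914, 0.1444]
tool_rot: [-0.514, 3.029, -0.398]
ft_force: [-1.0, -0.8, -2.7]
opening: 0.0139
gripper_force: 60.0
t 11.25 {'wide': [-0.5, 55.4, 31.6], 'narrow': [-0.6, -60.5, 62.7]} tilt -14.99 roll -0.01 yaw 109.28 F h,u,z [-1.2, -0.4, -2.7] grip 59.99903619289398 tcp [ 0.5072 -0.1914  0.1444]
time: 11.55
tool_pos: [0.5063, -0.1884, 0.1449]
tool_rot: [-0.515, 3.027, -0.401]
ft_force: [1.0, -4.3, -3.9]
opening: 0.0135
gripper_force: 60.0
t 11.55 {'wide': [-0.3, 58.3, 32.0], 'narrow': [-0.3, -57.5, 63.3]} tilt -15.12 roll -0.04 yaw 109.29 F h,u,z [-0.5, -4.4, -3.9] grip 59.99817430973053 tcp [ 0.5063 -0.1884  0.1449]
```

```bash
python3 -m jog '[[[-0.013,0.038,0,0,0,0,-1],[-0.013,0.038,0,0,0,0,-1],[0,0,0,0,0,0,-1]]]';python3 -c "from h import *;rep()"
python3 -m jog '[[[-0.013,0.038,0,0,0,0,-1],[-0.013,0.038,0,0,0,0,-1],[0,0,0,0,0,0,-1]]]';python3 -c "from h import *;rep()"
python3 -m jog '[[[-0.0066,0.019,0,0,0,0,-1],[0,0,0,0,0,0,-1]]]';python3 -c "from h import *;rep()"
```

```text
time: 11.85
tool_pos: [0.505, -0.1846, 0.1449]
tool_rot: [-0.514, 3.027, -0.401]
ft_force: [1.6, -5.0, -5.1]
opening: 0.0135
gripper_force: 60.0
t 11.85 {'wide': [-0.3, 62.3, 32.1], 'narrow': [-0.3, -53.6, 63.4]} tilt -15.11 roll -0.04 yaw 109.28 F h,u,z [-0.1, -5.2, -5.1] grip 59.9983674287796 tcp [ 0.505  -0.1846  0.1449]
time: 12.15
tool_pos: [0.5038, -0.1811, 0.145]
tool_rot: [-0.515, 3.027, -0.402]
ft_force: [1.0, -7.0, -5.2]
opening: 0.014
gripper_force: 60.0
t 12.15 {'wide': [-0.3, 66.0, 32.1], 'narrow': [-0.3, -49.8, 63.5]} tilt -15.14 roll -0.04 yaw 109.29 F h,u,z [-1.4, -6.9, -5.2] grip 59.99870538711548 tcp [ 0.5038 -0.1811  0.145 ]
time: 12.35
tool_pos: [0.5035, -0.1803, 0.145]
tool_rot: [-0.514, 3.027, -0.402]
ft_force: [1.3, -6.6, -6.0]
opening: 0.0137
gripper_force: 60.0
t 12.35 {'wide': [-0.3, 66.8, 32.1], 'narrow': [-0.3, -49.0, 63.4]} tilt -15.15 roll -0.04 yaw 109.29 F h,u,z [-1.0, -6.6, -6.0] grip 59.99857306480408 tcp [ 0.5035 -0.1803  0.145 ]
```

```bash
python3 -m jog '[[[0.0094,-0.027,-0.018,0.0236,0.0083,0,-1],[0.0094,-0.027,-0.018,0.0236,0.0083,0,-1],[0,0,0,0,0,0,-1]]]';python3 -c "from h import *;rep()"
python3 -m jog '[[[-0.0033,0.0095,0,0,0,0,-1],[0,0,0,0,0,0,-1]]]';python3 -c "from h import *;rep()"
```

```text
time: 12.65
tool_pos: [0.5047, -0.1838, 0.1433]
tool_rot: [-0.517, 3.045, -0.325]
ft_force: [1.4, -7.7, -5.1]
opening: 0.0138
gripper_force: 60.0
t 12.65 {'wide': [-0.3, 68.9, 32.2], 'narrow': [-0.3, -48.4, 57.5]} tilt -12.18 roll -0.06 yaw 109.26 F h,u,z [-1.2, -7.8, -5.1] grip 59.99908089637756 tcp [ 0.5047 -0.1838  0.1433]
time: 12.85
tool_pos: [0.5045, -0.1829, 0.1433]
tool_rot: [-0.517, 3.044, -0.325]
ft_force: [1.4, -8.4, -5.4]
opening: 0.014
gripper_force: 60.0
t 12.85 {'wide': [-0.2, 69.7, 32.2], 'narrow': [-0.3, -47.6, 57.6]} tilt -12.21 roll -0.05 yaw 109.28 F h,u,z [-1.5, -8.4, -5.4] grip 59.999093413352966 tcp [ 0.5045 -0.1829  0.1433]
```

```bash
python3 -m jog '[[[-0.0046,0.0132,0,0,0,0,-1],[0,0,0,0,0,0,-1]]]';python3 -c "from h import *;rep()"
python3 -m jog '[[[-0.0046,0.0132,0,0,0,0,-1],[0,0,0,0,0,0,-1]]]';python3 -c "from h import *;rep()"
```

```text
time: 13.05
tool_pos: [0.5042, -0.1823, 0.1433]
tool_rot: [-0.517, 3.044, -0.325]
ft_force: [1.5, -9.1, -6.0]
opening: 0.0134
gripper_force: 60.0
t 13.05 {'wide': [-0.3, 70.5, 32.2], 'narrow': [-0.3, -46.8, 57.6]} tilt -12.21 roll -0.05 yaw 109.29 F h,u,z [-1.6, -9.1, -6.0] grip 59.99908983707428 tcp [ 0.5042 -0.1823  0.1433]
time: 13.25
tool_pos: [0.504, -0.1816, 0.1434]
tool_rot: [-0.518, 3.044, -0.326]
ft_force: [0.9, -8.4, -6.1]
opening: 0.0134
gripper_force: 60.0
t 13.25 {'wide': [-0.2, 71.1, 32.3], 'narrow': [-0.2, -46.2, 57.7]} tilt -12.23 roll -0.05 yaw 109.30 F h,u,z [-1.9, -8.3, -6.1] grip 59.999098777770996 tcp [ 0.504  -0.1816  0.1434]
```

```bash
python3 -m jog '[[[0.019,-0.0543,-0.024,0.0236,0.0083,0,-1],[0.019,-0.0543,-0.024,0.0236,0.0083,0,-1],[0,0,0,0,0,0,-1]]]';python3 -c "from h import *;rep()"
python3 -m jog '[[[0.0185,-0.053,-0.026,0.0236,0.0083,0,-1],[0,0,0,0,0,0,-1]]]';python3 -c "from h import *;rep()"
```

```text
time: 13.55
tool_pos: [0.5062, -0.1879, 0.1412]
tool_rot: [-0.519, 3.06, -0.247]
ft_force: [1.3, -7.2, -3.4]
opening: 0.0139
gripper_force: 60.0
t 13.55 {'wide': [-0.2, 70.2, 32.1], 'narrow': [-0.3, -48.2, 51.4]} tilt -9.24 roll -0.06 yaw 109.25 F h,u,z [-1.1, -7.2, -3.4] grip 59.999871253967285 tcp [ 0.5062 -0.1879  0.1412]
time: 13.75
tool_pos: [0.5071, -0.1905, 0.14]
tool_rot: [-0.521, 3.067, -0.208]
ft_force: [0.8, -7.8, -2.9]
opening: 0.0143
gripper_force: 60.0
t 13.75 {'wide': [-0.2, 70.2, 32.1], 'narrow': [-0.3, -48.7, 48.3]} tilt -7.75 roll -0.06 yaw 109.26 F h,u,z [-1.9, -7.6, -2.9] grip 60.00026822090149 tcp [ 0.5071 -0.1905  0.14  ]
```

```bash
python3 -m jog '[[[-0.0073,0.021,0,0,0,0,-1],[0,0,0,0,0,0,-1]]]';python3 -c "from h import *;rep()"
python3 -m jog '[[[0.0185,-0.052,-0.029,0.0236,0.0083,0,-1],[0,0,0,0,0,0,-1]]]';python3 -c "from h import *;rep()"
```

```text
time: 13.95
tool_pos: [0.5067, -0.1891, 0.14]
tool_rot: [-0.521, 3.067, -0.209]
ft_force: [0.5, -8.7, -3.9]
opening: 0.0135
gripper_force: 60.0
t 13.95 {'wide': [-0.2, 71.6, 32.1], 'narrow': [-0.2, -47.3, 48.4]} tilt -7.79 roll -0.05 yaw 109.29 F h,u,z [-2.4, -8.4, -3.9] grip 60.00011086463928 tcp [ 0.5067 -0.1891  0.14  ]
time: 14.15
tool_pos: [0.5078, -0.1923, 0.1387]
tool_rot: [-0.522, 3.074, -0.169]
ft_force: [-0.4, -8.5, -2.5]
opening: 0.0136
gripper_force: 60.0
t 14.15 {'wide': [-0.2, 71.1, 32.0], 'narrow': [-0.2, -48.2, 45.2]} tilt -6.29 roll -0.06 yaw 109.27 F h,u,z [-3.2, -7.9, -2.5] grip 60.00089764595032 tcp [ 0.5078 -0.1923  0.1387]
```

```bash
python3 -m jog '[[[0.0055,-0.045,-0.03,0.0236,0.0083,0,-1],[0,0,0,0,0,0,-1]]]';python3 -c "from h import *;rep()"
python3 -m jog '[[[0.017,-0.05,-0.034,0.0236,0.0083,0,-1],[0,0,0,0,0,0,-1]]]';python3 -c "from h import *;rep()"
```

```text
time: 14.35
tool_pos: [0.5085, -0.1947, 0.1374]
tool_rot: [-0.522, 3.079, -0.129]
ft_force: [1.7, -8.2, -2.4]
opening: 0.014
gripper_force: 60.0
t 14.35 {'wide': [-0.2, 71.3, 32.1], 'narrow': [-0.3, -48.3, 42.2]} tilt -4.83 roll -0.12 yaw 109.25 F h,u,z [-1.1, -8.3, -2.4] grip 60.000189542770386 tcp [ 0.5085 -0.1947  0.1374]
time: 14.55
tool_pos: [0.5094, -0.1974, 0.136]
tool_rot: [-0.523, 3.084, -0.09]
ft_force: [1.9, -8.5, -2.3]
opening: 0.0133
gripper_force: 60.0
t 14.55 {'wide': [-0.2, 71.1, 32.0], 'narrow': [-0.3, -48.7, 39.0]} tilt -3.35 roll -0.12 yaw 109.26 F h,u,z [-1.1, -8.7, -2.3] grip 60.00116229057312 tcp [ 0.5094 -0.1974  0.136 ]
```

```bash
python3 -m jog '[[[0.0188,-0.054,-0.034,0.0264,0.0093,0,-1],[0,0,0,0,0,0,-1]]]';python3 -c "from h import *;rep()"
python3 -m jog '[[[0.0188,-0.054,-0.036,0.0264,0.0093,0,-1],[0,0,0,0,0,0,-1]]]';python3 -c "from h import *;rep()"
```

```text
time: 14.75
tool_pos: [0.5104, -0.2002, 0.1344]
tool_rot: [-0.524, 3.09, -0.045]
ft_force: [1.1, -8.2, -0.2]
opening: 0.0135
gripper_force: 60.0
t 14.75 {'wide': [-0.2, 71.2, 31.9], 'narrow': [-0.3, -48.8, 35.5]} tilt -1.68 roll -0.11 yaw 109.26 F h,u,z [-1.7, -8.1, -0.2] grip 60.001686215400696 tcp [ 0.5104 -0.2002  0.1344]
time: 14.95
tool_pos: [0.5114, -0.2029, 0.1326]
tool_rot: [-0.525, 3.095, 0.0]
ft_force: [1.2, -7.0, -0.3]
opening: 0.0137
gripper_force: 60.0
t 14.95 {'wide': [-0.2, 71.2, 31.9], 'narrow': [-0.2, -48.8, 32.0]} tilt -0.02 roll -0.12 yaw 109.26 F h,u,z [-1.2, -7.0, -0.3] grip 60.00231206417084 tcp [ 0.5114 -0.2029  0.1326]
```

```bash
python3 -m jog '[[[0,0,-0.016,0,0,0,-1],[0,0,0,0,0,0,-1]]]';python3 -c "from h import *;rep()"
python3 -m jog '[[[0,0,-0.014,0,0,0,-1],[0,0,0,0,0,0,-1]]]';python3 -c "from h import *;rep()"
```

```text
time: 15.15
tool_pos: [0.5115, -0.2026, 0.132]
tool_rot: [-0.526, 3.095, -0.001]
ft_force: [0.6, -7.6, -0.4]
opening: 0.0135
gripper_force: 60.0
t 15.15 {'wide': [0.0, 71.5, 31.3], 'narrow': [-0.0, -48.5, 31.4]} tilt -0.05 roll -0.13 yaw 109.28 F h,u,z [-2.0, -7.4, -0.4] grip 60.00181496143341 tcp [ 0.5115 -0.2026  0.132 ]
time: 15.35
tool_pos: [0.5116, -0.2026, 0.1315]
tool_rot: [-0.526, 3.094, -0.001]
ft_force: [1.7, -8.2, 0.2]
opening: 0.0137
gripper_force: 60.0
t 15.35 {'wide': [0.2, 71.4, 30.7], 'narrow': [0.1, -48.6, 30.9]} tilt -0.07 roll -0.15 yaw 109.28 F h,u,z [-1.1, -8.3, 0.2] grip 60.00170409679413 tcp [ 0.5116 -0.2026  0.1315]
```

```bash
python3 -m jog '[[[0.013,-0.038,0,0,0,0,-1],[0.013,-0.038,0,0,0,0,-1],[0.013,-0.038,0,0,0,0,-1],[0.013,-0.038,0,0,0,0,-1],[0,0,0,0,0,0,-1]]]';python3 -c "from h import *;rep()"
python3 -m jog '[[[0,0,-0.012,0,0,0,-1],[0,0,0,0,0,0,-1]]]';python3 -c "from h import *;rep()"
python3 -m jog '[[[0.0066,-0.019,0,0,0,0,-1],[0,0,0,0,0,0,-1]]]';python3 -c "from h import *;rep()"
```

```text
time: 15.85
tool_pos: [0.514, -0.2095, 0.131]
tool_rot: [-0.525, 3.095, 0.002]
ft_force: [3.0, -5.8, -0.8]
opening: 0.0138
gripper_force: 60.0
t 15.85 {'wide': [0.2, 64.2, 30.4], 'narrow': [0.1, -55.8, 30.3]} tilt 0.04 roll -0.15 yaw 109.26 F h,u,z [0.9, -6.4, -0.8] grip 60.000935196876526 tcp [ 0.514  -0.2095  0.131 ]
time: 16.05
tool_pos: [0.514, -0.2094, 0.1307]
tool_rot: [-0.526, 3.095, 0.001]
ft_force: [0.7, -5.7, 1.9]
opening: 0.0137
gripper_force: 60.0
t 16.05 {'wide': [0.2, 64.3, 30.1], 'narrow': [0.1, -55.7, 30.0]} tilt 0.03 roll -0.14 yaw 109.28 F h,u,z [-1.2, -5.6, 1.9] grip 60.00163435935974 tcp [ 0.514  -0.2094  0.1307]
time: 16.25
tool_pos: [0.5142, -0.2097, 0.1307]
tool_rot: [-0.526, 3.095, 0.004]
ft_force: [0.9, -2.5, 6.0]
opening: 0.0137
gripper_force: 60.0
t 16.25 {'wide': [0.2, 64.1, 30.1], 'narrow': [0.2, -55.9, 29.9]} tilt 0.12 roll -0.13 yaw 109.28 F h,u,z [-0.0, -2.7, 6.0] grip 60.00676989555359 tcp [ 0.5142 -0.2097  0.1307]
```

```bash
python3 -m jog '[[[0.0066,-0.019,0.008,0,0,0,-1],[0,0,0,0,0,0,-1]]]';python3 -c "from h import *;rep()"
python3 -m jog '[[[0.0066,-0.019,0,0,0,0,-1],[0,0,0,0,0,0,-1]]]';python3 -c "from h import *;rep()"
python3 -m jog '[[[0.0066,-0.019,0,0,0,0,-1],[0,0,0,0,0,0,-1]]]';python3 -c "from h import *;rep()"
```

```text
time: 16.45
tool_pos: [0.5143, -0.2102, 0.1307]
tool_rot: [-0.526, 3.096, 0.005]
ft_force: [1.6, -1.4, 6.3]
opening: 0.0135
gripper_force: 60.0
t 16.45 {'wide': [0.2, 63.7, 30.2], 'narrow': [0.1, -56.3, 29.8]} tilt 0.18 roll -0.12 yaw 109.28 F h,u,z [1.0, -1.8, 6.3] grip 60.01182675361633 tcp [ 0.5143 -0.2102  0.1307]
time: 16.65
tool_pos: [0.5146, -0.2109, 0.1307]
tool_rot: [-0.526, 3.096, 0.006]
ft_force: [1.0, -0.0, 7.5]
opening: 0.0139
gripper_force: 60.0
t 16.65 {'wide': [0.2, 63.0, 30.3], 'narrow': [0.1, -57.0, 29.8]} tilt 0.22 roll -0.11 yaw 109.28 F h,u,z [0.9, -0.4, 7.5] grip 60.01237392425537 tcp [ 0.5146 -0.2109  0.1307]
time: 16.85
tool_pos: [0.5149, -0.2119, 0.1308]
tool_rot: [-0.526, 3.096, 0.006]
ft_force: [1.0, 0.3, 7.4]
opening: 0.0135
gripper_force: 60.0
t 16.85 {'wide': [0.2, 62.0, 30.3], 'narrow': [0.1, -58.0, 29.8]} tilt 0.22 roll -0.11 yaw 109.28 F h,u,z [1.0, -0.1, 7.4] grip 60.012227296829224 tcp [ 0.5149 -0.2119  0.1308]
```

```bash
python3 -m jog '[[[0.0066,-0.019,0.004,0,0,0,-1],[0,0,0,0,0,0,-1]]]';python3 -c "from h import *;rep()"
python3 -m jog '[[[0.0066,-0.019,0,0,0,0,-1],[0,0,0,0,0,0,-1]]]';python3 -c "from h import *;rep()"
python3 -m jog '[[[0.0033,-0.0095,0,0,0,0,-1],[0,0,0,0,0,0,-1]]]';python3 -c "from h import *;rep()"
```

```text
time: 17.05
tool_pos: [0.5152, -0.2127, 0.1308]
tool_rot: [-0.526, 3.096, 0.007]
ft_force: [1.5, -0.2, 7.2]
opening: 0.0137
gripper_force: 60.0
t 17.05 {'wide': [0.1, 61.2, 30.3], 'narrow': [0.1, -58.8, 29.8]} tilt 0.24 roll -0.11 yaw 109.27 F h,u,z [1.3, -0.7, 7.2] grip 60.00997602939606 tcp [ 0.5152 -0.2127  0.1308]
time: 17.25
tool_pos: [0.5155, -0.2136, 0.1308]
tool_rot: [-0.526, 3.096, 0.007]
ft_force: [1.2, -0.2, 6.8]
opening: 0.0133
gripper_force: 60.0
t 17.25 {'wide': [0.1, 60.3, 30.4], 'narrow': [0.1, -59.7, 29.8]} tilt 0.25 roll -0.11 yaw 109.27 F h,u,z [1.1, -0.6, 6.8] grip 60.01102924346924 tcp [ 0.5155 -0.2136  0.1308]
time: 17.45
tool_pos: [0.5156, -0.2139, 0.1308]
tool_rot: [-0.526, 3.096, 0.008]
ft_force: [0.3, -0.2, 7.2]
opening: 0.0135
gripper_force: 60.0
t 17.45 {'wide': [0.1, 59.9, 30.4], 'narrow': [0.1, -60.1, 29.8]} tilt 0.27 roll -0.10 yaw 109.28 F h,u,z [0.2, -0.3, 7.2] grip 60.01244902610779 tcp [ 0.5156 -0.2139  0.1308]
```

```bash
python3 -m jog '[[[0.0033,-0.0095,0,0,0,0,-1],[0,0,0,0,0,0,-1]]]';python3 -c "from h import *;rep()"
python3 -m jog '[[[0.0033,-0.0095,0,0,0,0,-1],[0,0,0,0,0,0,-1]]]';python3 -c "from h import *;rep()"
```

```text
time: 17.65
tool_pos: [0.5157, -0.2142, 0.1308]
tool_rot: [-0.526, 3.096, 0.008]
ft_force: [0.1, 1.9, 8.6]
opening: 0.0138
gripper_force: 60.0
t 17.65 {'wide': [0.1, 59.7, 30.4], 'narrow': [0.1, -60.3, 29.8]} tilt 0.30 roll -0.09 yaw 109.28 F h,u,z [0.7, 1.7, 8.6] grip 60.01360237598419 tcp [ 0.5157 -0.2142  0.1308]
time: 17.85
tool_pos: [0.5158, -0.2143, 0.1308]
tool_rot: [-0.526, 3.097, 0.01]
ft_force: [-0.9, 3.3, 10.3]
opening: 0.0142
gripper_force: 60.0
t 17.85 {'wide': [0.1, 59.7, 30.5], 'narrow': [0.1, -60.3, 29.8]} tilt 0.35 roll -0.09 yaw 109.28 F h,u,z [0.2, 3.4, 10.3] grip 60.016377568244934 tcp [ 0.5158 -0.2143  0.1308]
```

```bash
python3 -m jog '[[[-0.004,0.0113,-0.004,-0.008,-0.0028,0,-1],[0,0,0,0,0,0,-1]]]';python3 -c "from h import *;rep()"
python3 -m jog '[[[0,0,-0.006,-0.004,-0.0014,0,-1],[0,0,0,0,0,0,-1]]]';python3 -c "from h import *;rep()"
```

```text
time: 18.05
tool_pos: [0.5155, -0.2137, 0.1307]
tool_rot: [-0.525, 3.095, -0.003]
ft_force: [0.9, 0.3, 9.4]
opening: 0.0136
gripper_force: 60.0
t 18.05 {'wide': [0.1, 59.5, 29.8], 'narrow': [0.0, -60.5, 30.1]} tilt -0.14 roll -0.09 yaw 109.26 F h,u,z [1.0, -0.0, 9.4] grip 60.01144051551819 tcp [ 0.5155 -0.2137  0.1307]
time: 18.25
tool_pos: [0.5154, -0.2134, 0.1307]
tool_rot: [-0.525, 3.095, -0.008]
ft_force: [-0.9, 1.8, 13.6]
opening: 0.0135
gripper_force: 60.0
t 18.25 {'wide': [0.1, 59.4, 29.7], 'narrow': [0.0, -60.6, 30.3]} tilt -0.31 roll -0.08 yaw 109.25 F h,u,z [-0.3, 2.0, 13.6] grip 60.03270149230957 tcp [ 0.5154 -0.2134  0.1307]
```

```bash
python3 -m jog '[[[0,0,0.004,0.005,0.0017,0,-1],[0,0,0,0,0,0,-0.5],[0,0,0,0,0,0,-0.4],[0,0,0,0,0,0,-0.4],[0,0,0,0,0,0,-0.4],[0,0,0,0,0,0,-0.4]]]';python3 -c "from h import *;rep()"
```

```text
time: 18.85
tool_pos: [0.5144, -0.2139, 0.1286]
tool_rot: [0.525, -3.097, 0.001]
ft_force: [0.4, -0.1, -1.1]
opening: 0.0277
gripper_force: 0.0
t 18.85 {'wide': [-1.3, 59.8, 27.9], 'narrow': [-1.4, -60.2, 28.0]} tilt -0.04 roll 0.04 yaw 109.26 F h,u,z [0.4, -0.2, -1.1] grip 0.0 tcp [ 0.5144 -0.2139  0.1286]
```

Released with no contact force. Now lift straight up and look.

```bash
python3 -m jog '[[[0,0,0.2,0,0,0,-0.4],[0,0,0.4,0,0,0,-0.4],[0,0,0.4,0,0,0,-0.4],[0,0,0.5,0,0,0,-0.4],[0,0,0.5,0,0,0,-0.4],[0.5,0.15,0.5,0,0,0,-0.4],[0.5,0.15,0.3,0,0,0,-0.4],[0.5,0.15,0,0,0,0,-0.4]]]'
python3 -m jog '[[[0,0,0,0,0,0,-0.4],[0,0,0,0,0,0,-0.4],[0,0,0,0,0,0,-0.4]]]'
python3 - <<'E'
from h import *
rep()
s=bot.read_state();np.save("w4.npy",np.r_[s["tool_pos"],s["tool_rot"]])
f=grab_frame("wrist");cv2.imwrite("pics/w4raw.png",f[...,::-1])
c=proj("wrist",np.r_[C,.05],(s["tool_pos"],s["tool_rot"]))[0];print(c)
x,y=max(int(c[0])-100,0),max(int(c[1])-65,0)
cv2.imwrite("pics/w4.png",cv2.resize(f[...,::-1][y:y+130,x:x+200],(800,520),interpolation=cv2.INTER_CUBIC));print(x,y)
E
```

```text
time: 19.65
tool_pos: [0.5917, -0.1921, 0.2735]
tool_rot: [-0.524, 3.092, -0.009]
ft_force: [0.3, -0.4, -0.8]
opening: 0.0277
gripper_force: 0.0
time: 19.95
tool_pos: [0.5888, -0.1918, 0.2688]
tool_rot: [0.525, -3.096, 0.002]
ft_force: [-0.2, -0.5, -0.5]
opening: 0.0274
gripper_force: 0.0
t 19.95 {'wide': [76.3, 56.0, 168.0], 'narrow': [76.2, -64.0, 168.1]} tilt -0.05 roll 0.07 yaw 109.24 F h,u,z [-0.4, -0.4, -0.5] grip 0.0 tcp [ 0.5888 -0.1918  0.2688]
[324.54630232 116.48059702]
224 51
```

View pics/w4.png

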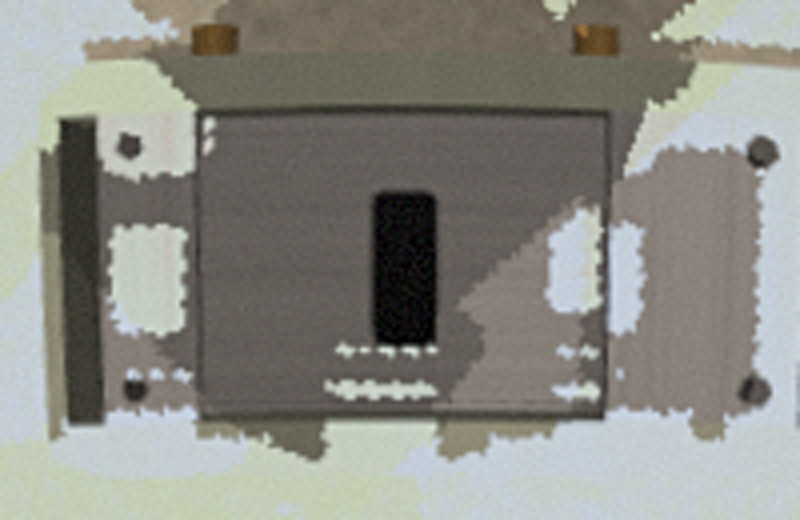

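The plate fills the opening between the lip edges at x 198 and x 607. Its grip is upright and centred at (405,268), so the plate is flat and home, and the robot is clear of everything.

```bash
python3 -c "from rig import bot;print(bot.close_job())"
```

```text
the job is handed in; nothing more can be done
None
```

The longer plate is in the service well, flat on the ledges under both lips and home against the end wall; I let it go, moved the arm clear and handed the job in after about 20 s of robot time, with no verdict returned.

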